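# Swap tamper, shaker and cups back to their own mats

### The job

The tamper and the cocoa shaker have been left on the cups' mats and the cups on theirs: swap them back, each upright and centred on its own mat - the brown-handled tamper on the wooden mat, the metal cocoa shaker on the black mat, the blue cup on the blue mat, the white cup on the white mat. Use the empty green mat for parking on the way and leave it empty, never tip any of the four over, and do not disturb the large steel milk pitcher beside the work.

Things in the scene. Friction and masses are not known exactly. Their poses are not given: they have to be found in the camera images.
- tamper_brown_center (a point): Coffee tamper with a brown wooden handle. Standing upright on its flat round steel base (58 mm across, 24 mm high); 90 mm tall in all; the brown handle above the base is round, at most 38 mm across, good to grip from the sides at mid height of the tool. Point: on its axis, half-way up, 45 mm above its underside; z up. About 0.4 kg. At the start it stands on the blue or on the white mat.
- shaker_center (a point): Metal cocoa shaker: closed upright cylinder, light steel, its domed top pierced with small dark holes. 90 mm tall, body 61 mm across, lid 64 mm across over the top 20 mm; solid, grip the body from the sides. Point: on its axis, half-way up, 45 mm above its underside; z up. About 0.16 kg. At the start it stands on the blue or on the white mat.
- cup_blue_center (a point): Light blue cup. Thick porcelain espresso cup, open at the top, 56 mm tall, 63 mm across the round body, foot 44 mm across, one small handle that makes it 82 mm long. Point: on the axis of the round body (not counting the handle), half-way up, 28 mm above its underside; z up, handle toward the point's -y, so the body is free to grip across x. About 0.14 kg. At the start it stands on the wood or on the black mat.
- cup_white_center (a point): White cup. Thick porcelain espresso cup, open at the top, 56 mm tall, 63 mm across the round body, foot 44 mm across, one small handle that makes it 82 mm long. Point: on the axis of the round body (not counting the handle), half-way up, 28 mm above its underside; z up, handle toward the point's -y, so the body is free to grip across x. About 0.14 kg. At the start it stands on the wood or on the black mat.
- mat_wood: Brown wooden round mat fixed to the worktop, 92 mm across, 6 mm thick, flat top. Origin at the centre of its underside on the worktop, so its top lies 6 mm above the origin; z up; its yaw means nothing. Home of the brown-handled tamper.
- mat_black: Black rubber round mat fixed to the worktop, 92 mm across, 6 mm thick, flat top. Origin at the centre of its underside on the worktop, so its top lies 6 mm above the origin; z up; its yaw means nothing. Home of the cocoa shaker.
- mat_blue: Blue round mat fixed to the worktop, 92 mm across, 6 mm thick, flat top. Origin at the centre of its underside on the worktop, so its top lies 6 mm above the origin; z up; its yaw means nothing. Home of the blue cup.
- mat_white: White round mat fixed to the worktop, 92 mm across, 6 mm thick, flat top. Origin at the centre of its underside on the worktop, so its top lies 6 mm above the origin; z up; its yaw means nothing. Home of the white cup.
- mat_green: Green round mat fixed to the worktop, 92 mm across, 6 mm thick, flat top. Origin at the centre of its underside on the worktop, so its top lies 6 mm above the origin; z up; its yaw means nothing. The spare: empty at the start, free for parking a thing on the way, and empty again at the end.
- pitcher_center (a point): Bystander: the larger steel milk pitcher, 85 x 119 x 104 mm, standing loose on the worktop to the left of the mats. Point: middle of the pitcher, half-way up, 52 mm above the worktop. Leave it standing where it is.
Things that resemble listed ones, but are neither listed nor needed, are in the scene too. Leave any turquoise or yellow look-alike of the part that bears shaker_center alone.

How it is judged:
By the outcome, as a careful person would: the job done as asked, in the order asked, and still so for the second after the job is handed in, with the robot touching nothing.
It also fails if it takes over 144 s, if anything falls off the work surface, if the arm or the gripper's body presses on something with over 40 N, if the wrist force passes 120 N, or if a joint passes its speed limit or range.

### The arm

A 6-joint arm with a two-finger parallel gripper is mounted at the origin on a cart in front of the work surface, level with it; the furniture and walls round the work are solid. World frame = base frame: x ahead of the robot, y to its left, z up, the work surface at z = 0. Lengths are in m, angles in degrees, forces in N, time in s.
With the tool pointing down it reaches from about 0.4 to 0.825 m from the base axis. Payload 7 kg.
Tool frame: the origin (TCP) lies on the centre line of the jaws, within the pads' length; the fingertips stand 19 mm ahead of it and the grasp point (between the pads) is the TCP; z points along the fingers, y is the line along which they close (so a half turn about z gives the same grasp; the last joint's range is limited). The gripper opens to 88 mm and grips with 3 to 60 N. Pads are 19 mm wide; open, the fingers measure 130 mm over their backs; the gripper's body (78 mm by 193 mm) begins 47 mm behind the grasp point.
Start: joints at [-56.259, 20.546, 0.682, 0, -70.136, -16.507], TCP at [0.2, -0.645, 0.246] pointing down, gripper open.
Joint ranges: [-176.03, 176.03], [-82.01, 121.73], [-58.28, 71.71], [-173.87, 95.51], [-174.79, -0.11], [-173.66, 173.66]. Speed limits (degrees/s): [136.94, 136.94, 172.46, 180, 180, 180].

### API

Orientations are given as [roll, pitch, yaw] about the fixed x, y, z axes, in that order (R = Rz(yaw) Ry(pitch) Rx(roll)).
In Python, from plant import get_state, capture, close_job gives the robot as it stands.
- The arm moves only by the tool apply_moves, never from a script. Its argument "targets" is a list of rows, each a list of 7 numbers: the opening, from 0 (shut) to 1 (fully open), then the shift along the tool's x, y, z normalised to -1 to 1, where 1 is 1000 mm, then the turn, a rotation vector about the tool's x, y, z normalised to -1 to 1, where 1 is 90 degrees. In form: [[claw, tx, ty, tz, ax, ay, az], ...]. A call has 1 to 20 rows; each row shifts and turns the commanded pose from where the row before left it, along the tool's axes as they then stand; what a row does not reach is not made up. A row lasts 1/12 s, in which the tool goes at most 41.7 mm and 7.16 degrees, less where a joint would pass 70% of its speed; a pose out of reach is approached as far as the arm can. A call with a number of a shift or a turn outside -1 to 1 is refused whole. A call with a gripper value outside its range is refused whole. The fingers move at their own pace and stop on an object; "newtons" is the grip in N (left out, the last holds). Time passes only in rows, so rows that do not move let the fingers close. It gives the time, the measured TCP pose, the force, the opening and the grip force at its end, in the units of the state.
- get_state(): the state, without advancing time (a new reading comes with each control period).
- capture(name): name is "scene" or "side" or "wrist"; returns a dict with "frame" (384x512x3 uint8, red, green, blue), "range_z" (384x512 float32, m along the optical axis (not along the pixel's ray), 0 where there is no reading), "camera_matrix" (3x3 intrinsics, pixels), "T" (4x4, takes a point from camera to world coordinates). Camera axes: x right, y down, z forward; pixel columns grow to the right and rows downward; lengths in m; the calibration is good to about 2 mm. The wrist camera is an equidistant fisheye: a pixel r from the principal point sees the ray r / f radians off the axis. A picture is of the moment at which its call begins.
- close_job(): hands the job in; it is judged then, once.
The state is a dict: "time_s": time; "joints": joint angles; "qd": joint speeds; "joint_torque": joint torques, N m; "tcp_pos": TCP position; "eef_rot": TCP orientation; "contact_force": force on the tool from outside, world axes, zero at the start; "moment": the same for the moment, N m; "gripper_width": finger opening in m; "gripper_force": force on a finger pad.
Only numpy, scipy, OpenCV 4.12 (cv2) and the standard library are available. Lean on these libraries where they do the work, as an engineer would, in place of code of your own. Each camera call takes 0.05 s, during which the arm holds its last target. There are 200 camera calls.

## Working session

There is one attempt and no reset: what is moved stays moved. The work goes in short steps, Python scripts to look and compute and a tool call to move; the robot and the scene stay as the last step left them, time stands still between calls to the robot, and variables do not carry over. Pictures are saved under pics/ and viewed, at most 14 in all, crops included, and the job is handed in when it is done.

Besides the shell and the picture viewer there is one more tool, called as name([rows], argument=value, ...), one row to a line, values as JSON. apply_moves: Moves the arm, as the interface text tells. Scaled input: -1 to 1 covers 1000 mm each way for a shift and 90 degrees each way for a turn. Its arguments: {"type":"object","properties":{"targets":{"type":"array","items":{"type":"array","items":{"type":"number"}}},"newtons":{"type":"number"}},"required":["targets"]}

```bash
mkdir -p pics; ls
cat > h.py <<'E'
import numpy as np, cv2
from plant import get_state, capture, close_job
def save(c,n): cv2.imwrite(f'pics/{n}.png',c['frame'][:,:,::-1])
def pts(c):
    K=c['camera_matrix'];d=c['range_z'];v,u=np.mgrid[:384,:512]
    P=np.stack([(u-K[0,2])/K[0,0]*d,(v-K[1,2])/K[1,1]*d,d],-1)
    W=P@c['T'][:3,:3].T+c['T'][:3,3]; W[d==0]=np.nan
    return W
E
python3 - <<'E'
from h import *
s=get_state();print(s)
a=[capture(n) for n in('scene','side')]
for c,n in zip(a,('scene','side')):
    print(c['T'].round(3),c['camera_matrix'].round(1))
    np.savez(n+'.npz',**c)
im=[cv2.resize(c['frame'],(800,600),interpolation=cv2.INTER_CUBIC)[:,:,::-1] for c in a]
cv2.imwrite('pics/scene.png',im[0]);cv2.imwrite('pics/side.png',im[1])
E
```

```text
pics
{'time_s': 0.0, 'joints': array([-5.62594306e+01,  2.05915088e+01,  6.33138430e-01, -2.03678238e-02,
       -7.01364893e+01, -1.65065084e+01]), 'qd': array([ 0.01554951,  0.01886609,  0.09338388,  0.03226224, -0.00144451,
       -0.06420197]), 'joint_torque': array([ 7.56708178e-04, -5.82724249e+01,  2.93054527e+01,  6.99665576e+00,
        7.05490995e-03, -1.89223783e-04]), 'tcp_pos': array([ 0.19981816, -0.6442554 ,  0.24461623]), 'eef_rot': array([ 1.79903609e+02, -8.59668704e-03, -1.62772868e+02]), 'contact_force': array([0.18836483, 0.73091994, 0.06021123]), 'moment': array([-0.02636974, -0.01481541,  0.06510582]), 'gripper_force': 0.0, 'gripper_width': 0.08793987210685213}
[[-0.722 -0.403  0.562 -0.103]
 [-0.692  0.433 -0.578  0.748]
 [-0.01  -0.807 -0.591  0.773]
 [ 0.     0.     0.     1.   ]] [[434.9   0.  252.1]
 [  0.  434.9 187.4]
 [  0.    0.    1. ]]
[[ 0.932 -0.158  0.326  0.256]
 [-0.362 -0.386  0.848 -0.684]
 [-0.008 -0.909 -0.417  0.444]
 [ 0.     0.     0.     1.   ]] [[351.7   0.  250.8]
 [  0.  351.7 191.5]
 [  0.    0.    1. ]]
```

View pics/scene.png

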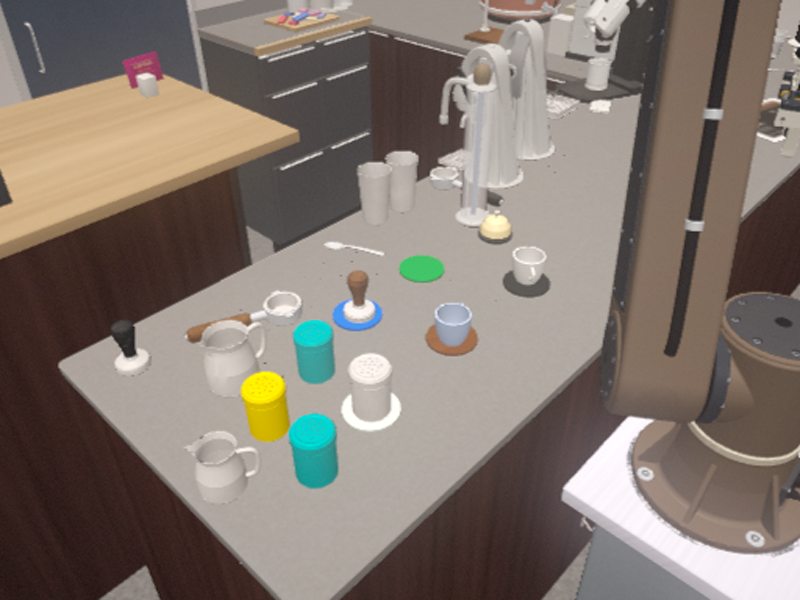

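View pics/side.png

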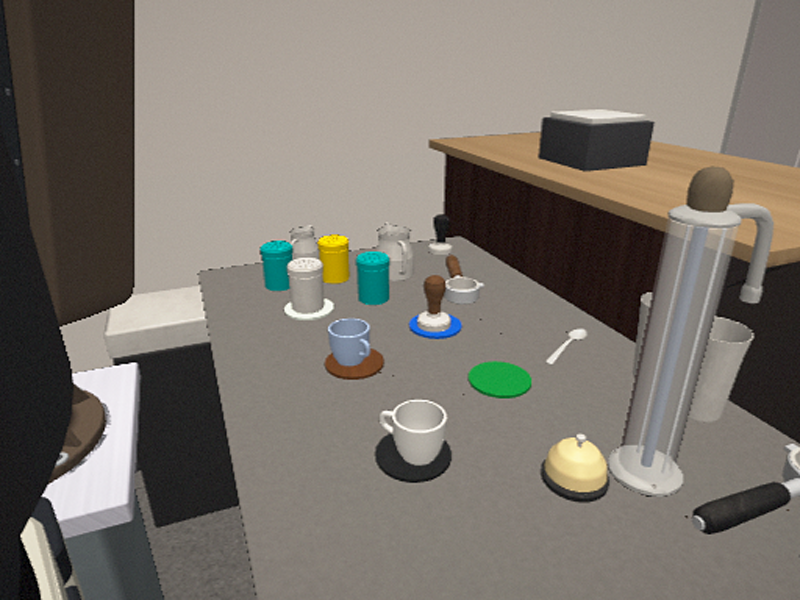

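The scene view (800x600) shows the tamper at (358,298) on the blue mat and the shaker at (370,388) on white. The blue cup is at (453,325) on wood, the white cup at (528,265) on black, and the empty green mat at (421,268). The pitcher is at (232,357), and the turquoise and yellow look-alikes are near the shaker. Next I'll build a fused top-down map.

Run:
```python
from h import *
from scipy.optimize import least_squares
x0,x1,y0,y1=0.2,0.9,-0.45,0.45; S=850
H=int((x1-x0)*S);Wd=int((y1-y0)*S)
ims=[]
seeds={'blue':(358,298),'white':(370,388),'wood':(453,325),'black':(528,265),'green':(421,268),'pitcher':(232,357)}
def circ(P):
    f=lambda q:np.hypot(P[:,0]-q[0],P[:,1]-q[1])-q[2]
    r=least_squares(f,[*np.median(P,0)[:2],.04],loss='soft_l1',f_scale=.002);return r.x
D={}
for n in('scene','side'):
    c=dict(np.load(n+'.npz'));W=pts(c).reshape(-1,3);F=c['frame'].reshape(-1,3)
    m=np.isfinite(W[:,0])&(W[:,2]<.2)&(W[:,0]>x0)&(W[:,0]<x1)&(W[:,1]>y0)&(W[:,1]<y1)&(W[:,2]>-.05)
    W=W[m];F=F[m];D[n]=(W,F)
    o=np.argsort(W[:,2]);im=np.full((H,Wd,3),255,np.uint8)
    for i in o:
        p=(int((y1-W[i,1])*S),int((x1-W[i,0])*S)); cv2.circle(im,p,2,F[i][::-1].tolist(),-1)
    for k in range(-4,5): cv2.putText(im,f'{k/10}',(int((y1-k/10)*S),12),0,.4,(0,0,255))
    for k in range(3,9): cv2.line(im,(0,int((x1-k/10)*S)),(Wd,int((x1-k/10)*S)),(0,0,255),1)
    for k in range(-4,5): cv2.line(im,(int((y1-k/10)*S),0),(int((y1-k/10)*S),H),(0,0,255),1)
    cv2.imwrite(f'pics/top_{n}.png',im); print(im.shape)
    t=W[(abs(W[:,2])<.01)];print(n,'table z pctl',np.percentile(t[:,2],[10,50,90]).round(4))
c=np.load('scene.npz');W=pts(c)
for k,(u,v) in seeds.items():
    q=W[int(v*.64),int(u*.64)]; print(k,q.round(3))
```

```text
(595, 765, 3)
scene table z pctl [-0.0022 -0.0002  0.0023]
(595, 765, 3)
side table z pctl [-0.0019 -0.0009  0.0004]
blue [0.624 0.093 0.05 ]
white [0.421 0.263 0.081]
wood [0.442 0.051 0.061]
black [ 0.455 -0.184  0.061]
green [ 0.649 -0.102  0.005]
pitcher [0.628 0.358 0.077]
```

View pics/top_scene.png

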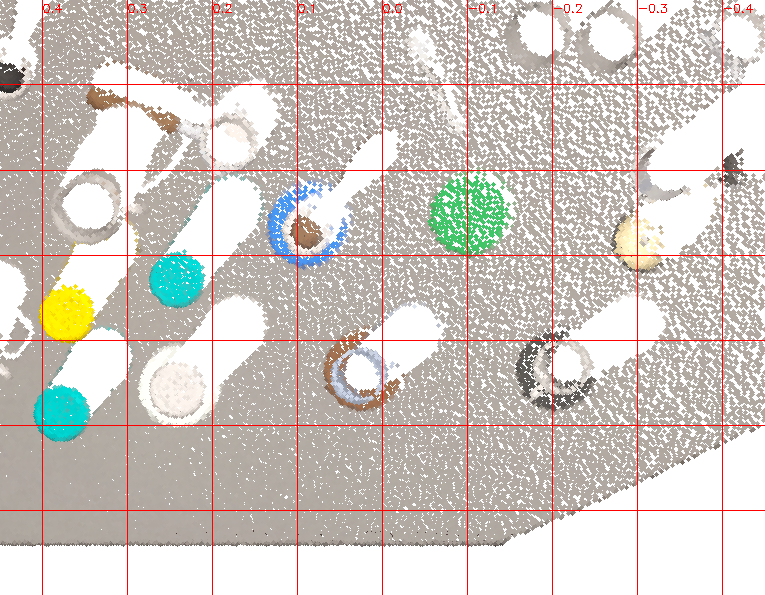

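Run:
```python
from h import *
from scipy.optimize import least_squares
from scipy.spatial import ConvexHull
cs={'blue':(.624,.085),'white':(.45,.24),'wood':(.462,.022),'black':(.462,-.205),'green':(.65,-.103)}
objtop={'blue':.06,'white':.08,'wood':.054,'black':.054}
def fit(P,r=None):
    f=lambda q:np.hypot(P[:,0]-q[0],P[:,1]-q[1])-(r or q[2])
    s=least_squares(f,[*P.mean(0)[:2],.04],loss='soft_l1',f_scale=.0015);return s.x
for n in('scene','side'):
    c=dict(np.load(n+'.npz'));W=pts(c).reshape(-1,3);hsv=cv2.cvtColor(c['frame'],cv2.COLOR_RGB2HSV).reshape(-1,3).astype(int)
    for k,(x,y) in cs.items():
        d=np.hypot(W[:,0]-x,W[:,1]-y)
        h,s,v=hsv.T
        col={'blue':(s>140)&(abs(h-108)<12),'white':(v>190)&(s<40),'wood':(s>90)&((h<15)|(h>170)),'black':v<70,'green':(s>120)&(abs(h-65)<20)}[k]
        m=(d<.075)&col&(abs(W[:,2]-.006)<.008)
        P=W[m]; zc=np.median(P[:,2])
        # intersect hull pts
        hull=P[ConvexHull(P[:,:2]).vertices]
        print(n,k,'mat n',len(P),'z',zc.round(4),'hullfit',fit(hull).round(4),'r46',fit(hull,.0455)[:2].round(4))
        if k in objtop:
            m=(d<.075)&(W[:,2]>objtop[k])&(W[:,2]<.11); Q=W[m]
            if k in('wood','black'):
                print('   rim',fit(Q).round(4),len(Q),'ztop',np.percentile(Q[:,2],95).round(4))
                q=fit(Q); e=np.hypot(W[:,0]-q[0],W[:,1]-q[1]); mm=(e>.035)&(e<.056)&(W[:,2]>.02)&(W[:,2]<.058); 
                if mm.sum(): a=np.arctan2(*(W[mm][:,:2]-q[:2]).mean(0)[::-1]);print('   handle deg',np.degrees(a).round(1),mm.sum())
            else:
                T=Q[Q[:,2]>Q[:,2].max()-.02] if k=='white' else Q
                hh=T[ConvexHull(T[:,:2]).vertices]
                print('   hull obj',fit(hh).round(4),'fit all',fit(Q).round(4),'ztop',Q[:,2].max().round(4))
                if k=='blue':
                    B=W[(d<.06)&(W[:,2]>.014)&(W[:,2]<.028)&(s<60)]; print('   base side fit',fit(B,.029)[:2].round(4),len(B))
                else:
                    B=W[(d<.06)&(W[:,2]>.02)&(W[:,2]<.07)]; print('   body side fit',fit(B,.0305)[:2].round(4),fit(B).round(4),len(B))
c=dict(np.load('scene.npz'));W=pts(c).reshape(-1,3);
for nm,b in {'pitcher':(.57,.75,.28,.42),'pf':(.67,.76,.13,.3),'turq1':(.53,.62,.18,.29),'turq2':(.36,.47,.33,.42)}.items():
    m=(W[:,0]>b[0])&(W[:,0]<b[1])&(W[:,1]>b[2])&(W[:,1]<b[3])&(W[:,2]>.02)&(W[:,2]<.2);print(nm,W[m].min(0).round(3),W[m].max(0).round(3))
```

```text
scene blue mat n 197 z 0.0057 hullfit [0.6332 0.0896 0.0441] r46 [0.6342 0.0887]
   hull obj [0.6259 0.0897 0.0169] fit all [0.6263 0.0892 0.0133] ztop 0.0991
   base side fit [0.6355 0.0809] 175
scene white mat n 409 z 0.0057 hullfit [0.4467 0.2381 0.0479] r46 [0.4447 0.2398]
   hull obj [0.4414 0.2409 0.0317] fit all [0.4393 0.2435 0.0241] ztop 0.0984
   body side fit [0.4433 0.2391] [0.4432 0.2392 0.0304] 393
scene wood mat n 267 z 0.0056 hullfit [0.4629 0.0237 0.0439] r46 [0.463  0.0224]
   rim [0.4582 0.0275 0.0296] 155 ztop 0.0633
   handle deg -73.5 3
  return _methods._mean(a, axis=axis, dtype=dtype,
  ret = ret.dtype.type(ret / rcount)
Traceback (most recent call last):
  File "scipy/spatial/_qhull.pyx", line 2492, in scipy.spatial._qhull.ConvexHull.__init__
  File "scipy/spatial/_qhull.pyx", line 280, in scipy.spatial._qhull._Qhull.__init__
ValueError: No points given
```

View pics/top_side.png

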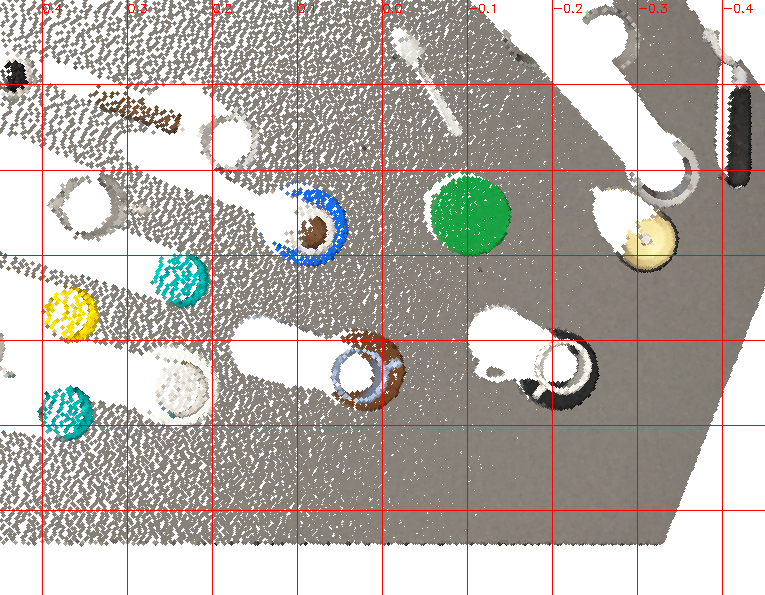

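Run:
```python
from h import *
from scipy.optimize import least_squares
cs={'blue':(.630,.087),'white':(.445,.24),'wood':(.462,.022),'black':(.465,-.205),'green':(.649,-.103)}
bw={'blue':.02,'white':.04,'wood':.02,'black':.02,'green':.06}
def fit(P,r=None,x0=None):
    f=lambda q:np.hypot(P[:,0]-q[0],P[:,1]-q[1])-(r or q[2])
    return least_squares(f,[*(x0 if x0 is not None else P.mean(0)[:2]),r or .03],loss='soft_l1',f_scale=.0015).x
A={}
for n in('scene','side'):
    c=dict(np.load(n+'.npz'));W=pts(c).reshape(-1,3);F=cv2.cvtColor(c['frame'],cv2.COLOR_RGB2HSV)
    h,s,v=F.reshape(-1,3).astype(int).T
    for k,(x,y) in cs.items():
        d=np.hypot(W[:,0]-x,W[:,1]-y)
        col={'blue':(s>120)&(abs(h-108)<14),'white':(v>170)&(s<40),'wood':(s>80)&((h<18)|(h>168)),'black':(v<90),'green':(s>100)&(abs(h-65)<25)}[k]
        m=(d<.06)&col&(W[:,2]<.013)&(W[:,2]>-.003)
        P=W[m][:,:2]
        # outer boundary by angular bins
        for it in range(3):
            q=np.array((x,y)) if it==0 else q
            a=np.degrees(np.arctan2(P[:,1]-q[1],P[:,0]-q[0]));r=np.hypot(*(P-q).T)
            E=[]
            for b in range(-180,180,10):
                i=np.where((a>=b)&(a<b+10))[0]
                if len(i) and r[i].max()>.040: E.append(P[i[r[i].argmax()]])
            E=np.array(E); q=fit(E,.0455,q)[:2]
        print(n,k,m.sum(),len(E),q.round(4)); A.setdefault(k,[]).append(q)
        lo,hi={'blue':(.06,.09),'white':(.02,.07),'wood':(.052,.08),'black':(.052,.08),'green':(9,9)}[k]
        Q=W[(d<.055)&(W[:,2]>lo)&(W[:,2]<hi)]
        if k in('wood','black'):
            q=fit(Q,.030); print('  rim',fit(Q).round(4),q.round(4),'z',Q[:,2].max().round(3))
            e=np.hypot(W[:,0]-q[0],W[:,1]-q[1]);mm=(e>.036)&(e<.054)&(W[:,2]>.022)&(W[:,2]<.06)
            if mm.sum()>3:
                t=np.median(W[mm][:,:2],0)-q[:2];print('  handle',np.degrees(np.arctan2(t[1],t[0])).round(1),mm.sum())
        elif k=='white': print('  shaker',fit(Q,.0305)[:2].round(4),fit(Q).round(4))
        elif k=='blue':
            print('  handle free',fit(Q).round(4),'r17',fit(Q,.0165).round(4))
            Q=W[(d<.05)&(W[:,2]>.012)&(W[:,2]<.026)&(s<70)];print('  base',fit(Q,.029).round(4),len(Q))
for k in A: print(k,np.mean(A[k],0).round(4))
c=dict(np.load('scene.npz'));W=pts(c).reshape(-1,3)
for nm,b in {'pitcher':(.57,.75,.28,.42),'pf':(.67,.76,.14,.2),'turq1':(.53,.62,.19,.29),'turq2':(.36,.47,.33,.42)}.items():
    m=(W[:,0]>b[0])&(W[:,0]<b[1])&(W[:,1]>b[2])&(W[:,1]<b[3])&(W[:,2]>.03)&(W[:,2]<.2);print(nm,W[m].min(0).round(3),W[m].max(0).round(3))
```

```text
scene blue 216 30 [0.6347 0.0887]
  handle free [0.6294 0.0864 0.0173] r17 [0.6287 0.087  0.0165]
  base [0.6341 0.0826 0.029 ] 187
scene white 856 31 [0.4352 0.2488]
  shaker [0.4433 0.2391] [0.4432 0.2392 0.0304]
scene wood 276 27 [0.4643 0.0223]
  rim [0.4582 0.0275 0.0295] [0.4583 0.0275 0.03  ] z 0.064
scene black 12 9 [ 0.4667 -0.2061]
  rim [ 0.468  -0.2113  0.0298] [ 0.468  -0.2114  0.03  ] z 0.065
  handle 134.1 22
scene green 374 34 [ 0.6472 -0.1017]
side blue 214 29 [0.6326 0.0876]
  handle free [0.629  0.0876 0.0175] r17 [0.6285 0.0865 0.0165]
  base [0.631  0.0922 0.029 ] 173
side white 185 26 [0.4446 0.2405]
  shaker [0.4422 0.2409] [0.4421 0.2406 0.0302]
side wood 410 28 [0.4638 0.021 ]
  rim [0.4581 0.0262 0.0298] [0.4582 0.0262 0.03  ] z 0.063
  handle -73.3 39
side black 771 28 [ 0.4647 -0.2068]
  rim [ 0.4685 -0.2125  0.0297] [ 0.4685 -0.2125  0.03  ] z 0.063
  handle 136.5 62
side green 739 36 [ 0.6468 -0.104 ]
blue [0.6337 0.0882]
white [0.4399 0.2447]
wood [0.464  0.0217]
black [ 0.4657 -0.2065]
green [ 0.647  -0.1029]
pitcher [0.614 0.28  0.03 ] [0.7   0.392 0.103]
pf [0.699 0.15  0.03 ] [0.76  0.2   0.033]
turq1 [0.54 0.21 0.03] [0.604 0.272 0.093]
turq2 [0.383 0.346 0.03 ] [0.446 0.408 0.092]
```

Both views agree to about 2 mm and the heights match the given sizes. World estimates:

| Item | Position (x, y) |
|---|---|
| Tamper | (.629, .087) |
| Shaker | (.443, .240) |
| Blue cup | (.458, .027), handle -73° |
| White cup | (.468, -.212), handle 135° |
| Blue mat | (.6335, .088) |
| White mat | (.4447, .240) |
| Wood mat | (.464, .0217) |
| Black mat | (.465, -.2065) |
| Green mat | (.647, -.103) |

First I'll turn to yaw -90, where tx=-dy, ty=-dx and tz=-dz, and travel above the tamper.

apply_moves([
  [1, 0, 0, 0, 0, 0, -0.0674],
  [1, 0, 0, 0, 0, 0, -0.0674],
  [1, 0, 0, 0, 0, 0, -0.0674],
  [1, 0, 0, 0, 0, 0, -0.0674],
  [1, 0, 0, 0, 0, 0, -0.0674],
  [1, 0, 0, 0, 0, 0, -0.0674],
  [1, 0, 0, 0, 0, 0, -0.0674],
  [1, 0, 0, 0, 0, 0, -0.0674],
  [1, 0, 0, 0, 0, 0, -0.0674],
  [1, 0, 0, 0, 0, 0, -0.0674],
  [1, 0, 0, 0, 0, 0, -0.0674],
  [1, 0, 0, 0, 0, 0, -0.0674],
  [1, 0, 0, 0, 0, 0, 0],
], newtons=30)

```text
time_s: 1.18
tcp_pos: [0.1999, -0.6445, 0.2451]
eef_rot: [180.0, 0.0, -89.7]
contact_force: [-0.5, 0.2, 0.9]
gripper_width: 0.0877
gripper_force: 0.0
```

apply_moves([
  [1, -0.0305, -0.0179, 0.0019, 0, 0, 0],
  [1, -0.0305, -0.0179, 0.0019, 0, 0, 0],
  [1, -0.0305, -0.0179, 0.0019, 0, 0, 0],
  [1, -0.0305, -0.0179, 0.0019, 0, 0, 0],
  [1, -0.0305, -0.0179, 0.0019, 0, 0, 0],
  [1, -0.0305, -0.0179, 0.0019, 0, 0, 0],
  [1, -0.0305, -0.0179, 0.0019, 0, 0, 0],
  [1, -0.0305, -0.0179, 0.0019, 0, 0, 0],
  [1, -0.0305, -0.0179, 0.0019, 0, 0, 0],
  [1, -0.0305, -0.0179, 0.0019, 0, 0, 0],
  [1, -0.0305, -0.0179, 0.0019, 0, 0, 0],
  [1, -0.0305, -0.0179, 0.0019, 0, 0, 0],
  [1, -0.0305, -0.0179, 0.0019, 0, 0, 0],
  [1, -0.0305, -0.0179, 0.0019, 0, 0, 0],
  [1, -0.0305, -0.0179, 0.0019, 0, 0, 0],
  [1, -0.0305, -0.0179, 0.0019, 0, 0, 0],
  [1, -0.0305, -0.0179, 0.0019, 0, 0, 0],
  [1, -0.0305, -0.0179, 0.0019, 0, 0, 0],
  [1, -0.0305, -0.0179, 0.0019, 0, 0, 0],
  [1, -0.0305, -0.0179, 0.0019, 0, 0, 0],
])

```text
time_s: 2.85
tcp_pos: [0.5581, -0.0328, 0.2075]
eef_rot: [180.0, 0.0, -90.2]
contact_force: [0.2, -0.5, 0.6]
gripper_width: 0.0877
gripper_force: 0.0
```

apply_moves([
  [1, -0.0305, -0.0179, 0, 0, 0, 0],
  [1, -0.0305, -0.0179, 0, 0, 0, 0],
  [1, -0.0305, -0.0179, 0, 0, 0, 0],
  [1, -0.0305, -0.0179, 0, 0, 0, 0],
  [1, 0, 0, 0, 0, 0, 0],
  [1, 0, 0, 0, 0, 0, 0],
  [1, 0, 0, 0, 0, 0, 0],
])

```text
time_s: 3.43
tcp_pos: [0.6288, 0.0875, 0.2069]
eef_rot: [179.9, -0.0, -90.1]
contact_force: [-0.3, -0.3, 0.5]
gripper_width: 0.0877
gripper_force: 0.0
```

apply_moves([
  [1, 0, 0, 0.0255, 0, 0, 0],
  [1, 0, 0, 0.0255, 0, 0, 0],
  [1, 0, 0, 0.0255, 0, 0, 0],
  [1, 0, 0, 0.0255, 0, 0, 0],
  [1, 0, 0, 0.0255, 0, 0, 0],
  [1, 0, 0, 0.0255, 0, 0, 0],
  [1, 0, 0, 0, 0, 0, 0],
  [1, 0, 0, 0, 0, 0, 0],
  [0, 0, 0, 0, 0, 0, 0],
  [0, 0, 0, 0, 0, 0, 0],
  [0, 0, 0, 0, 0, 0, 0],
  [0, 0, 0, 0, 0, 0, 0],
  [0, 0, 0, 0, 0, 0, 0],
  [0, 0, 0, 0, 0, 0, 0],
  [0, 0, 0, 0, 0, 0, 0],
  [0, 0, 0, 0, 0, 0, 0],
  [0, 0, 0, 0, 0, 0, 0],
  [0, 0, 0, 0, 0, 0, 0],
], newtons=30)

```text
time_s: 4.93
tcp_pos: [0.63, 0.0877, 0.0549]
eef_rot: [-179.9, 0.0, -90.0]
contact_force: [2.6, -0.7, 1.1]
gripper_width: 0.036
gripper_force: 30.0
```

apply_moves([
  [0, 0, 0, -0.01, 0, 0, 0],
  [0, 0, 0, -0.02, 0, 0, 0],
  [0, 0, 0, -0.02, 0, 0, 0],
  [0, 0, 0, -0.02, 0, 0, 0],
  [0, 0, 0, 0, 0, 0, 0],
  [0, 0.019, -0.0018, 0, 0, 0, 0],
  [0, 0.019, -0.0018, 0, 0, 0, 0],
  [0, 0.019, -0.0018, 0, 0, 0, 0],
  [0, 0.019, -0.0018, 0, 0, 0, 0],
  [0, 0.019, -0.0018, 0, 0, 0, 0],
  [0, 0.019, -0.0018, 0, 0, 0, 0],
  [0, 0.019, -0.0018, 0, 0, 0, 0],
  [0, 0.019, -0.0018, 0, 0, 0, 0],
  [0, 0.019, -0.0018, 0, 0, 0, 0],
  [0, 0.019, -0.0018, 0, 0, 0, 0],
  [0, 0, 0, 0, 0, 0, 0],
  [0, 0, 0, 0, 0, 0, 0],
])

```text
time_s: 6.35
tcp_pos: [0.646, -0.1034, 0.1231]
eef_rot: [179.8, 0.0, -90.1]
contact_force: [-0.6, 1.0, -4.6]
gripper_width: 0.0359
gripper_force: 30.0
```

apply_moves([
  [0, 0, 0, 0.02, 0, 0, 0],
  [0, 0, 0, 0.02, 0, 0, 0],
  [0, 0, 0, 0.015, 0, 0, 0],
  [0, 0, 0, 0.005, 0, 0, 0],
  [0, 0, 0, 0.005, 0, 0, 0],
  [0, 0, 0, 0, 0, 0, 0],
  [0, 0, 0, 0, 0, 0, 0],
  [0, 0, 0, 0, 0, 0, 0],
])

```text
time_s: 7.02
tcp_pos: [0.648, -0.1022, 0.0606]
eef_rot: [-179.9, 0.0, -90.0]
contact_force: [0.2, -0.1, -4.7]
gripper_width: 0.0361
gripper_force: 30.0
```

apply_moves([
  [0, 0, 0, 0.003, 0, 0, 0],
  [0, 0, 0, 0.0025, 0, 0, 0],
  [0, 0, 0, 0, 0, 0, 0],
  [0, 0, 0, 0, 0, 0, 0],
])

```text
time_s: 7.35
tcp_pos: [0.648, -0.1024, 0.0549]
eef_rot: [-179.9, -0.0, -90.0]
contact_force: [0.2, 1.3, 0.2]
gripper_width: 0.036
gripper_force: 30.0
```

apply_moves([
  [1, 0, 0, 0, 0, 0, 0],
  [1, 0, 0, 0, 0, 0, 0],
  [1, 0, 0, 0, 0, 0, 0],
  [1, 0, 0, 0, 0, 0, 0],
  [1, 0, 0, 0, 0, 0, 0],
  [1, 0, 0, -0.01, 0, 0, 0],
  [1, 0, 0, -0.02, 0, 0, 0],
  [1, 0, 0, -0.03, 0, 0, 0],
  [1, 0, 0, -0.03, 0, 0, 0],
  [1, 0, 0, -0.03, 0, 0, 0],
  [1, -0.0163, 0.0238, 0, 0, 0, 0],
  [1, -0.0163, 0.0238, 0, 0, 0, 0],
  [1, -0.0163, 0.0238, 0, 0, 0, 0],
  [1, -0.0163, 0.0238, 0, 0, 0, 0],
  [1, -0.0163, 0.0238, 0, 0, 0, 0],
  [1, -0.0163, 0.0238, 0, 0, 0, 0],
  [1, -0.0163, 0.0238, 0, 0, 0, 0],
  [1, -0.0163, 0.0238, 0, 0, 0, 0],
  [1, 0, 0, 0, 0, 0, 0],
  [1, 0, 0, 0, 0, 0, 0],
])

```text
time_s: 9.02
tcp_pos: [0.4563, 0.0286, 0.1754]
eef_rot: [-179.9, 0.1, -89.8]
contact_force: [0.4, -0.6, -0.1]
gripper_width: 0.0881
gripper_force: 0.0
```

Run:
```python
from h import *
c=capture('side');np.savez('side2.npz',**c)
b=capture('wrist')
im=np.hstack([cv2.resize(x['frame'][:,:,::-1],(400,300)) for x in(c,b)])
cv2.imwrite('pics/c2.png',im)
W=pts(c);m=(abs(W[...,0]-.647)<.06)&(abs(W[...,1]+.103)<.06)&(W[...,2]>.06)&(W[...,2]<.11)
P=W[m];print(len(P),np.median(P,0),P[:,2].max())
```

```text
274 [ 0.6397254  -0.11341566  0.08346852] 0.0954612971762448
```

View pics/c2.png

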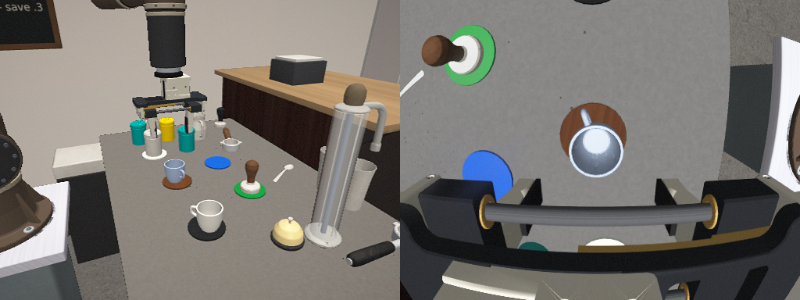

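Tamper stands upright on green (left half, ~(250,175)); the wrist view shows the blue cup (597,148) centred between the fingers, handle away from the pads.

apply_moves([
  [1, 0.0005, -0.001, 0.0225, 0, 0, 0],
  [1, 0.0005, 0, 0.0225, 0, 0, 0],
  [1, 0, 0, 0.0225, 0, 0, 0],
  [1, 0, 0, 0.0225, 0, 0, 0],
  [1, 0, 0, 0.0225, 0, 0, 0],
  [1, 0, 0, 0.0225, 0, 0, 0],
  [1, 0, 0, 0, 0, 0, 0],
  [1, 0, 0, 0, 0, 0, 0],
  [0, 0, 0, 0, 0, 0, 0],
  [0, 0, 0, 0, 0, 0, 0],
  [0, 0, 0, 0, 0, 0, 0],
  [0, 0, 0, 0, 0, 0, 0],
  [0, 0, 0, 0, 0, 0, 0],
  [0, 0, 0, 0, 0, 0, 0],
  [0, 0, 0, 0, 0, 0, 0],
  [0, 0, 0, 0, 0, 0, 0],
], newtons=15)

```text
time_s: 10.45
tcp_pos: [0.4587, 0.0272, 0.0399]
eef_rot: [-179.9, 0.0, -89.9]
contact_force: [1.1, -1.8, 7.6]
gripper_width: 0.0615
gripper_force: 15.0
```

apply_moves([
  [0, 0, 0, -0.01, 0, 0, 0],
  [0, 0, 0, -0.02, 0, 0, 0],
  [0, 0, 0, -0.02, 0, 0, 0],
  [0, 0, 0, 0, 0, 0, 0],
  [0, -0.0061, -0.0175, 0, 0, 0, 0],
  [0, -0.0061, -0.0175, 0, 0, 0, 0],
  [0, -0.0061, -0.0175, 0, 0, 0, 0],
  [0, -0.0061, -0.0175, 0, 0, 0, 0],
  [0, -0.0061, -0.0175, 0, 0, 0, 0],
  [0, -0.0061, -0.0175, 0, 0, 0, 0],
  [0, -0.0061, -0.0175, 0, 0, 0, 0],
  [0, -0.0061, -0.0175, 0, 0, 0, 0],
  [0, -0.0061, -0.0175, 0, 0, 0, 0],
  [0, -0.0061, -0.0175, 0, 0, 0, 0],
  [0, 0, 0, 0, 0, 0, 0],
  [0, 0, 0, 0, 0, 0, 0],
  [0, 0, 0, 0, 0, 0, 0],
])

```text
time_s: 11.87
tcp_pos: [0.6317, 0.0876, 0.088]
eef_rot: [179.9, -0.0, -90.0]
contact_force: [-0.2, -0.3, -1.8]
gripper_width: 0.0617
gripper_force: 15.0
```

Run:
```python
from h import *
print([get_state()[k] for k in('tcp_pos','contact_force','gripper_width')])
c=capture('side');cv2.imwrite('pics/c3.png',cv2.resize(c['frame'][120:300,150:400,::-1],(750,540)))
```

```text
[array([0.63166478, 0.08761425, 0.08795963]), array([-0.18611832, -0.31876102, -1.75600465]), 0.061701243499647535]
```

View pics/c3.png

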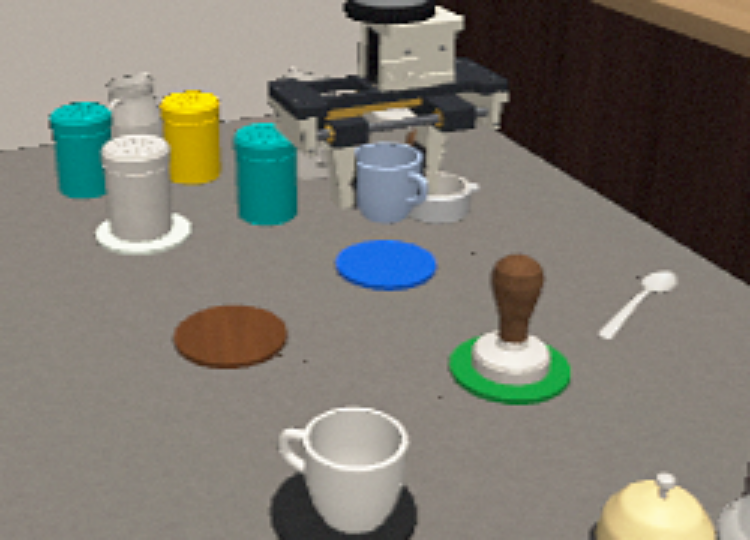

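The blue cup (388,183) is held level above the blue mat (386,264). Lowering it now.

apply_moves([
  [0, 0, -0.001, 0.02, 0, 0, 0],
  [0, 0, 0, 0.02, 0, 0, 0],
  [0, 0, 0, 0.005, 0, 0, 0],
  [0, 0, 0, 0.003, 0, 0, 0],
  [0, 0, 0, 0.002, 0, 0, 0],
  [0, 0, 0, 0, 0, 0, 0],
  [0, 0, 0, 0, 0, 0, 0],
])

```text
time_s: 12.5
tcp_pos: [0.6344, 0.0882, 0.0402]
eef_rot: [-179.9, 0.0, -90.0]
contact_force: [-0.1, -0.2, -1.4]
gripper_width: 0.0615
gripper_force: 15.0
```

apply_moves([
  [0, 0, 0, 0.001, 0, 0, 0],
  [0, 0, 0, 0, 0, 0, 0],
  [0, 0, 0, 0, 0, 0, 0],
])

```text
time_s: 12.75
tcp_pos: [0.6347, 0.0882, 0.0397]
eef_rot: [-179.9, 0.0, -89.9]
contact_force: [-0.7, 0.9, 5.6]
gripper_width: 0.0615
gripper_force: 15.0
```

apply_moves([
  [1, 0, 0, 0, 0, 0, 0],
  [1, 0, 0, 0, 0, 0, 0],
  [1, 0, 0, 0, 0, 0, 0],
  [1, 0, 0, 0, 0, 0, 0],
  [1, 0, 0, -0.01, 0, 0, 0],
  [1, 0, 0, -0.03, 0, 0, 0],
  [1, 0, 0, -0.03, 0, 0, 0],
  [1, 0, 0, -0.03, 0, 0, 0],
  [1, 0, 0, -0.03, 0, 0, 0],
  [1, 0.0238, -0.0017, 0, 0, 0, 0],
  [1, 0.0238, -0.0017, 0, 0, 0, 0],
  [1, 0.0238, -0.0017, 0, 0, 0, 0],
  [1, 0.0238, -0.0017, 0, 0, 0, 0],
  [1, 0.0238, -0.0017, 0, 0, 0, 0],
  [1, 0.0238, -0.0017, 0, 0, 0, 0],
  [1, 0.0238, -0.0017, 0, 0, 0, 0],
  [1, 0.0238, -0.0017, 0, 0, 0, 0],
  [1, 0, 0, 0, 0, 0, 0],
  [1, 0, 0, 0, 0, 0, 0],
])

```text
time_s: 14.33
tcp_pos: [0.6474, -0.1037, 0.1685]
eef_rot: [-180.0, 0.0, -90.1]
contact_force: [0.5, 1.4, 0.9]
gripper_width: 0.0874
gripper_force: 0.0
```

apply_moves([
  [1, 0, 0, 0.023, 0, 0, 0],
  [1, 0, 0, 0.023, 0, 0, 0],
  [1, 0, 0, 0.023, 0, 0, 0],
  [1, 0, 0, 0.023, 0, 0, 0],
  [1, 0, 0, 0.022, 0, 0, 0],
  [1, 0, 0, 0, 0, 0, 0],
  [1, 0, 0, 0, 0, 0, 0],
  [0, 0, 0, 0, 0, 0, 0],
  [0, 0, 0, 0, 0, 0, 0],
  [0, 0, 0, 0, 0, 0, 0],
  [0, 0, 0, 0, 0, 0, 0],
  [0, 0, 0, 0, 0, 0, 0],
  [0, 0, 0, 0, 0, 0, 0],
  [0, 0, 0, 0, 0, 0, 0],
  [0, 0, 0, 0, 0, 0, 0],
  [0, 0, 0, 0, 0, 0, 0],
  [0, 0, 0, 0, 0, 0, 0],
], newtons=30)

```text
time_s: 15.75
tcp_pos: [0.6482, -0.1025, 0.0543]
eef_rot: [-179.9, -0.0, -90.0]
contact_force: [3.6, 0.2, -0.6]
gripper_width: 0.0358
gripper_force: 30.0
```

apply_moves([
  [0, 0, 0, -0.01, 0, 0, 0],
  [0, 0, 0, -0.02, 0, 0, 0],
  [0, 0, 0, -0.02, 0, 0, 0],
  [0, 0, 0, -0.02, 0, 0, 0],
  [0, 0, 0, 0, 0, 0, 0],
  [0, -0.01245, 0.0184, 0, 0, 0, 0],
  [0, -0.01245, 0.0184, 0, 0, 0, 0],
  [0, -0.01245, 0.0184, 0, 0, 0, 0],
  [0, -0.01245, 0.0184, 0, 0, 0, 0],
  [0, -0.01245, 0.0184, 0, 0, 0, 0],
  [0, -0.01245, 0.0184, 0, 0, 0, 0],
  [0, -0.01245, 0.0184, 0, 0, 0, 0],
  [0, -0.01245, 0.0184, 0, 0, 0, 0],
  [0, -0.01245, 0.0184, 0, 0, 0, 0],
  [0, -0.01245, 0.0184, 0, 0, 0, 0],
  [0, 0, 0, 0, 0, 0, 0],
  [0, 0, 0, 0, 0, 0, 0],
  [0, 0, 0, 0, 0, 0, 0],
])

```text
time_s: 17.25
tcp_pos: [0.4633, 0.022, 0.1239]
eef_rot: [180.0, -0.0, -89.9]
contact_force: [1.0, 0.2, -4.9]
gripper_width: 0.0359
gripper_force: 30.0
```

apply_moves([
  [0, 0, 0, 0.02, 0, 0, 0],
  [0, 0, 0, 0.02, 0, 0, 0],
  [0, 0, 0, 0.02, 0, 0, 0],
  [0, 0, 0, 0.005, 0, 0, 0],
  [0, 0, 0, 0.003, 0, 0, 0],
  [0, 0, 0, 0, 0, 0, 0],
  [0, 0, 0, 0, 0, 0, 0],
])

```text
time_s: 17.83
tcp_pos: [0.4642, 0.022, 0.0567]
eef_rot: [-180.0, 0.0, -90.0]
contact_force: [0.7, 0.1, -3.6]
gripper_width: 0.0358
gripper_force: 30.0
```

apply_moves([
  [0, 0, 0, 0.002, 0, 0, 0],
  [0, 0, 0, 0, 0, 0, 0],
  [0, 0, 0, 0, 0, 0, 0],
])

```text
time_s: 18.08
tcp_pos: [0.4638, 0.0221, 0.0546]
eef_rot: [-179.9, 0.0, -90.0]
contact_force: [-0.6, -0.6, -4.2]
gripper_width: 0.0359
gripper_force: 30.0
```

apply_moves([
  [0, 0, 0, 0.0007, 0, 0, 0],
  [0, 0, 0, 0, 0, 0, 0],
  [0, 0, 0, 0, 0, 0, 0],
])

```text
time_s: 18.33
tcp_pos: [0.4642, 0.0223, 0.054]
eef_rot: [-179.9, 0.0, -89.9]
contact_force: [-0.5, 1.7, 3.7]
gripper_width: 0.0361
gripper_force: 30.0
```

apply_moves([
  [1, 0, 0, 0, 0, 0, 0],
  [1, 0, 0, 0, 0, 0, 0],
  [1, 0, 0, 0, 0, 0, 0],
  [1, 0, 0, 0, 0, 0, 0],
  [1, 0, 0, 0, 0, 0, 0],
  [1, 0, 0, -0.01, 0, 0, 0],
  [1, 0, 0, -0.02, 0, 0, 0],
  [1, 0, 0, -0.03, 0, 0, 0],
  [1, 0, 0, -0.03, 0, 0, 0],
  [1, 0, 0, -0.03, 0, 0, 0],
  [1, -0.0218, 0.0021, 0, 0, 0, 0],
  [1, -0.0218, 0.0021, 0, 0, 0, 0],
  [1, -0.0218, 0.0021, 0, 0, 0, 0],
  [1, -0.0218, 0.0021, 0, 0, 0, 0],
  [1, -0.0218, 0.0021, 0, 0, 0, 0],
  [1, -0.0218, 0.0021, 0, 0, 0, 0],
  [1, -0.0218, 0.0021, 0, 0, 0, 0],
  [1, -0.0218, 0.0021, 0, 0, 0, 0],
  [1, -0.0218, 0.0021, 0, 0, 0, 0],
  [1, -0.0218, 0.0021, 0, 0, 0, 0],
])

```text
time_s: 20.0
tcp_pos: [0.442, 0.2409, 0.1733]
eef_rot: [180.0, -0.0, -90.0]
contact_force: [1.0, 0.2, 0.9]
gripper_width: 0.088
gripper_force: 0.0
```

apply_moves([
  [1, 0, 0, 0, 0, 0, -0.0667],
  [1, 0, 0, 0, 0, 0, -0.0667],
  [1, 0, 0, 0, 0, 0, -0.0667],
  [1, 0, 0, 0, 0, 0, -0.0667],
  [1, 0, 0, 0, 0, 0, -0.0667],
  [1, 0, 0, 0, 0, 0, -0.0667],
  [1, 0, 0, 0, 0, 0, -0.0667],
  [1, 0, 0, 0, 0, 0, -0.0667],
  [1, 0, 0, 0, 0, 0, -0.0667],
  [1, 0, 0, 0, 0, 0, -0.0667],
  [1, 0, 0, 0, 0, 0, 0],
  [1, 0, 0, 0, 0, 0, 0],
])

```text
time_s: 21.0
tcp_pos: [0.4423, 0.2398, 0.1732]
eef_rot: [180.0, 0.0, -30.1]
contact_force: [0.3, -0.4, -0.4]
gripper_width: 0.0878
gripper_force: 0.0
```

Run:
```python
from h import *
s=get_state();print(s['tcp_pos'],s['eef_rot'],s['joints'].round(1))
c=capture('side')
b=capture('wrist')
im=np.hstack([cv2.resize(x['frame'][:,:,::-1],(400,300)) for x in(c,b)])
cv2.imwrite('pics/c4.png',im)
```

```text
[0.44226616 0.2398214  0.17322912] [ 1.79981967e+02  4.68638886e-03 -3.01307697e+01] [ 50.9   7.9 -26.5  -0.  -55.6   9. ]
```

View pics/c4.png

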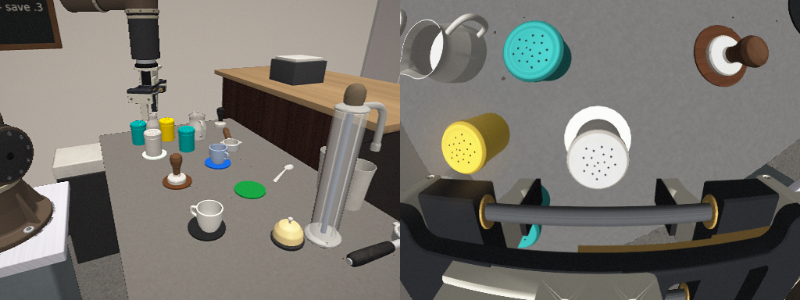

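The tamper stands on wood and the blue cup on blue, and the shaker is centred between the fingers at (598,158). Descending to grip it.

apply_moves([
  [1, 0, 0, 0.025, 0, 0, 0],
  [1, 0, 0, 0.025, 0, 0, 0],
  [1, 0, 0, 0.025, 0, 0, 0],
  [1, 0, 0, 0.02, 0, 0, 0],
  [1, 0, 0, 0.015, 0, 0, 0],
  [1, 0, 0, 0.006, 0, 0, 0],
  [1, 0, 0, 0, 0, 0, 0],
  [1, 0, 0, 0, 0, 0, 0],
  [0, 0, 0, 0, 0, 0, 0],
  [0, 0, 0, 0, 0, 0, 0],
  [0, 0, 0, 0, 0, 0, 0],
  [0, 0, 0, 0, 0, 0, 0],
  [0, 0, 0, 0, 0, 0, 0],
  [0, 0, 0, 0, 0, 0, 0],
  [0, 0, 0, 0, 0, 0, 0],
  [0, 0, 0, 0, 0, 0, 0],
], newtons=20)

```text
time_s: 22.43
tcp_pos: [0.4427, 0.2403, 0.0579]
eef_rot: [-179.9, -0.0, -29.9]
contact_force: [-1.6, 0.5, 6.5]
gripper_width: 0.0637
gripper_force: 20.0
```

apply_moves([
  [0, 0, 0, -0.005, 0, 0, 0],
  [0, 0, 0, -0.015, 0, 0, 0],
  [0, 0, 0, -0.02, 0, 0, 0],
  [0, 0, 0, -0.025, 0, 0, 0],
  [0, 0, 0, -0.025, 0, 0, 0],
  [0, 0, 0, -0.025, 0, 0, 0],
  [0, 0, 0, 0, 0, 0, 0],
  [0, 0, 0, 0, 0, 0, 0],
])

```text
time_s: 23.1
tcp_pos: [0.4426, 0.2403, 0.1736]
eef_rot: [-179.8, -0.0, -30.0]
contact_force: [-0.5, 0.1, -2.2]
gripper_width: 0.0634
gripper_force: 20.0
```

apply_moves([
  [0, 0.01934, 0.01083, 0, 0, 0, 0],
  [0, 0.01934, 0.01083, 0, 0, 0, 0],
  [0, 0.01934, 0.01083, 0, 0, 0, 0],
  [0, 0.01934, 0.01083, 0, 0, 0, 0],
  [0, 0.01934, 0.01083, 0, 0, 0, 0],
  [0, 0.01934, 0.01083, 0, 0, 0, 0],
  [0, 0.01934, 0.01083, 0, 0, 0, 0],
  [0, 0.01934, 0.01083, 0, 0, 0, 0],
  [0, 0.01934, 0.01083, 0, 0, 0, 0],
  [0, 0.01934, 0.01083, 0, 0, 0, 0],
  [0, 0.01934, 0.01083, 0, 0, 0, 0],
  [0, 0.01934, 0.01083, 0, 0, 0, 0],
  [0, 0.01934, 0.01083, 0, 0, 0, 0],
  [0, 0.01934, 0.01083, 0, 0, 0, 0],
  [0, 0.01934, 0.01083, 0, 0, 0, 0],
  [0, 0.01934, 0.01083, 0, 0, 0, 0],
  [0, 0.01934, 0.01083, 0, 0, 0, 0],
  [0, 0.01934, 0.01083, 0, 0, 0, 0],
  [0, 0, 0, 0, 0, 0, 0],
  [0, 0, 0, 0, 0, 0, 0],
])

```text
time_s: 24.77
tcp_pos: [0.6458, -0.1037, 0.17]
eef_rot: [179.9, 0.2, -30.1]
contact_force: [-1.1, 0.2, -1.7]
gripper_width: 0.0635
gripper_force: 20.0
```

Run:
```python
from h import *
s=get_state();print(s['tcp_pos'],s['eef_rot'],s['contact_force'])
c=capture('side');cv2.imwrite('pics/c5.png',cv2.resize(c['frame'][60:300,150:450,::-1],(675,540)))
```

```text
[ 0.64581629 -0.10372958  0.16996198] [179.8988443    0.18486401 -30.07606797] [-1.054533    0.20775807 -1.66314897]
```

View pics/c5.png

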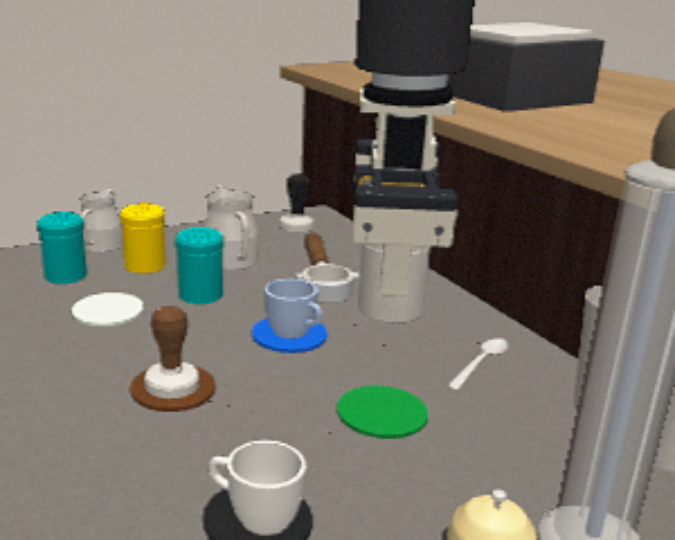

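The shaker (393,280) is held upright above the green mat (382,410). Lowering it to park.

apply_moves([
  [0, 0, 0, 0.025, 0, 0, 0],
  [0, 0, 0, 0.025, 0, 0, 0],
  [0, 0, 0, 0.025, 0, 0, 0],
  [0, 0, 0, 0.025, 0, 0, 0],
  [0, 0, 0, 0.01, 0, 0, 0],
  [0, 0, 0, 0.003, 0, 0, 0],
  [0, 0, 0, 0, 0, 0, 0],
  [0, 0, 0, 0, 0, 0, 0],
])

```text
time_s: 25.48
tcp_pos: [0.6471, -0.1022, 0.06]
eef_rot: [-180.0, -0.0, -29.9]
contact_force: [-0.6, -0.1, -1.6]
gripper_width: 0.0641
gripper_force: 20.0
```

apply_moves([
  [0, 0, 0, 0.0015, 0, 0, 0],
  [0, 0, 0, 0, 0, 0, 0],
  [0, 0, 0, 0, 0, 0, 0],
])

```text
time_s: 25.73
tcp_pos: [0.647, -0.1026, 0.0584]
eef_rot: [-180.0, -0.0, -29.9]
contact_force: [-0.7, -0.0, -1.4]
gripper_width: 0.0636
gripper_force: 20.0
```

apply_moves([
  [0, 0, 0, 0.0008, 0, 0, 0],
  [0, 0, 0, 0, 0, 0, 0],
  [0, 0, 0, 0, 0, 0, 0],
])

```text
time_s: 25.98
tcp_pos: [0.6471, -0.1027, 0.0574]
eef_rot: [-180.0, -0.0, -29.9]
contact_force: [-0.2, 0.1, 0.2]
gripper_width: 0.0635
gripper_force: 20.0
```

apply_moves([
  [1, 0, 0, 0, 0, 0, 0],
  [1, 0, 0, 0, 0, 0, 0],
  [1, 0, 0, 0, 0, 0, 0],
  [1, 0, 0, 0, 0, 0, 0],
  [1, 0, 0, -0.01, 0, 0, 0],
  [1, 0, 0, -0.02, 0, 0, 0],
  [1, 0, 0, -0.03, 0, 0, 0],
  [1, 0, 0, -0.03, 0, 0, 0],
  [1, 0, 0, -0.025, 0, 0, 0],
  [1, 0, 0, 0, 0, 0, 0],
])

```text
time_s: 26.82
tcp_pos: [0.6498, -0.103, 0.1794]
eef_rot: [-179.7, -0.5, -29.9]
contact_force: [0.9, -0.3, 0.4]
gripper_width: 0.0879
gripper_force: 0.0
```

apply_moves([
  [1, -0.0112, 0.0204, 0, 0, 0, 0],
  [1, -0.0112, 0.0204, 0, 0, 0, 0],
  [1, -0.0112, 0.0204, 0, 0, 0, 0],
  [1, -0.0112, 0.0204, 0, 0, 0, 0],
  [1, -0.0112, 0.0204, 0, 0, 0, 0],
  [1, -0.0112, 0.0204, 0, 0, 0, 0],
  [1, -0.0112, 0.0204, 0, 0, 0, 0],
  [1, -0.0112, 0.0204, 0, 0, 0, 0],
  [1, -0.0112, 0.0204, 0, 0, 0, 0],
  [1, 0, 0, 0, 0, 0, 0.0556],
  [1, 0, 0, 0, 0, 0, 0.0556],
  [1, 0, 0, 0, 0, 0, 0.0556],
  [1, 0, 0, 0, 0, 0, 0],
  [1, 0, 0, 0, 0, 0, 0],
  [1, 0, 0, 0, 0, 0, 0],
])

```text
time_s: 28.07
tcp_pos: [0.4678, -0.2115, 0.1724]
eef_rot: [-180.0, -0.0, -44.8]
contact_force: [-0.4, 0.2, 0.5]
gripper_width: 0.088
gripper_force: 0.0
```

Run:
```python
from h import *
s=get_state();print(s['tcp_pos'],s['eef_rot'],s['contact_force'])
c=capture('side')
b=capture('wrist')
im=np.hstack([cv2.resize(x['frame'][:,:,::-1],(400,300)) for x in(c,b)])
cv2.imwrite('pics/c6.png',im)
```

```text
[ 0.46781772 -0.21148427  0.1723552 ] [-1.79985187e+02 -1.74694842e-02 -4.47863245e+01] [-0.44355191  0.1986409   0.47111878]
```

View pics/c6.png

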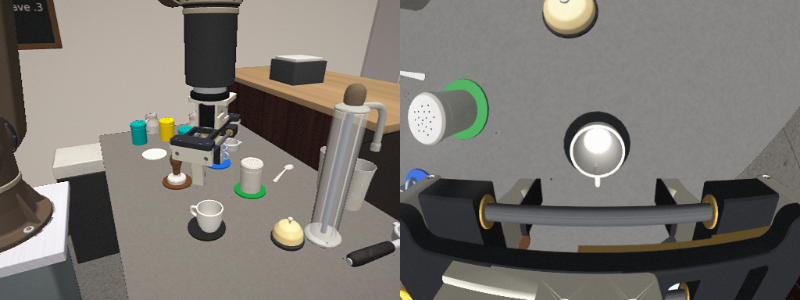

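The shaker stands on green (250,175), and the white cup (597,150) is centred between the fingers with its handle straight off the grip axis.

apply_moves([
  [1, 0, 0, 0.025, 0, 0, 0],
  [1, 0, 0, 0.025, 0, 0, 0],
  [1, 0, 0, 0.025, 0, 0, 0],
  [1, 0, 0, 0.025, 0, 0, 0],
  [1, 0, 0, 0.02, 0, 0, 0],
  [1, 0, 0, 0.0125, 0, 0, 0],
  [1, 0, 0, 0, 0, 0, 0],
  [1, 0, 0, 0, 0, 0, 0],
  [0, 0, 0, 0, 0, 0, 0],
  [0, 0, 0, 0, 0, 0, 0],
  [0, 0, 0, 0, 0, 0, 0],
  [0, 0, 0, 0, 0, 0, 0],
  [0, 0, 0, 0, 0, 0, 0],
  [0, 0, 0, 0, 0, 0, 0],
  [0, 0, 0, 0, 0, 0, 0],
  [0, 0, 0, 0, 0, 0, 0],
], newtons=15)

```text
time_s: 29.5
tcp_pos: [0.4684, -0.2116, 0.0402]
eef_rot: [-180.0, -0.1, -44.9]
contact_force: [0.0, 0.9, 5.8]
gripper_width: 0.0618
gripper_force: 15.0
```

apply_moves([
  [0, 0, 0, -0.01, 0, 0, 0],
  [0, 0, 0, -0.02, 0, 0, 0],
  [0, 0, 0, -0.025, 0, 0, 0],
  [0, 0, 0, -0.025, 0, 0, 0],
  [0, 0, 0, -0.025, 0, 0, 0],
  [0, 0, 0, -0.025, 0, 0, 0],
  [0, 0, 0, 0, 0, 0, 0],
  [0, 0, 0, 0, 0, 0, -0.0333],
  [0, 0, 0, 0, 0, 0, -0.0333],
  [0, 0, 0, 0, 0, 0, -0.0333],
  [0, 0, 0, 0, 0, 0, -0.0333],
  [0, 0, 0, 0, 0, 0, -0.0333],
  [0, 0, 0, 0, 0, 0, 0],
])

```text
time_s: 30.58
tcp_pos: [0.4672, -0.2114, 0.1695]
eef_rot: [180.0, 0.0, -29.9]
contact_force: [-0.5, -0.6, -1.2]
gripper_width: 0.0617
gripper_force: 15.0
```

apply_moves([
  [0, -0.01369, -0.02108, 0, 0, 0, 0],
  [0, -0.01369, -0.02108, 0, 0, 0, 0],
  [0, -0.01369, -0.02108, 0, 0, 0, 0],
  [0, -0.01369, -0.02108, 0, 0, 0, 0],
  [0, -0.01369, -0.02108, 0, 0, 0, 0],
  [0, -0.01369, -0.02108, 0, 0, 0, 0],
  [0, -0.01369, -0.02108, 0, 0, 0, 0],
  [0, -0.01369, -0.02108, 0, 0, 0, 0],
  [0, -0.01369, -0.02108, 0, 0, 0, 0],
  [0, -0.01369, -0.02108, 0, 0, 0, 0],
  [0, -0.01369, -0.02108, 0, 0, 0, 0],
  [0, -0.01369, -0.02108, 0, 0, 0, 0],
  [0, -0.01369, -0.02108, 0, 0, 0, 0],
  [0, -0.01369, -0.02108, 0, 0, 0, 0],
  [0, -0.01369, -0.02108, 0, 0, 0, 0],
  [0, -0.01369, -0.02108, 0, 0, 0, 0],
  [0, -0.01369, -0.02108, 0, 0, 0, 0],
  [0, -0.01369, -0.02108, 0, 0, 0, 0],
  [0, 0, 0, 0, 0, 0, 0],
  [0, 0, 0, 0, 0, 0, 0],
])

```text
time_s: 32.25
tcp_pos: [0.4433, 0.2411, 0.1693]
eef_rot: [179.9, 0.0, -30.0]
contact_force: [-0.8, -0.5, -0.8]
gripper_width: 0.0616
gripper_force: 15.0
```

Run:
```python
from h import *
s=get_state();print(s['tcp_pos'],s['eef_rot'],s['contact_force'])
c=capture('side');cv2.imwrite('pics/c7.png',cv2.resize(c['frame'][60:300,100:400,::-1],(675,540)))
```

```text
[0.44331923 0.24114986 0.16925668] [ 1.79949901e+02  2.19217862e-02 -2.99619449e+01] [-0.80574515 -0.45341472 -0.82074585]
```

View pics/c7.png

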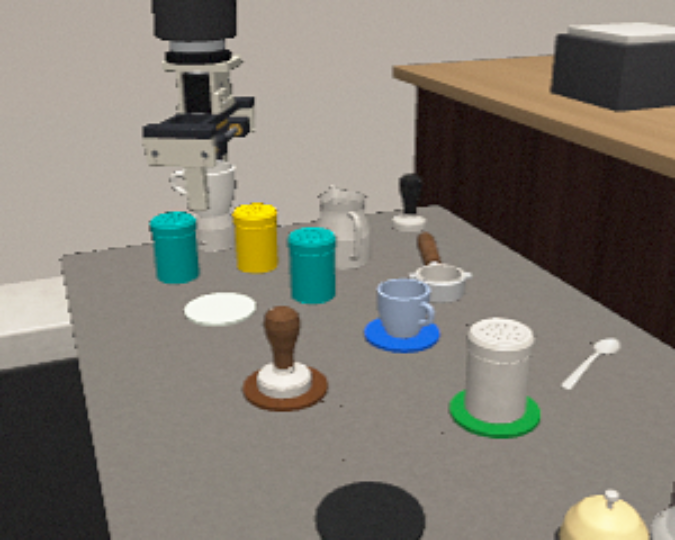

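The white cup (212,185) is held level above the white mat (220,308). Lowering it.

apply_moves([
  [0, 0.001, 0, 0.025, 0, 0, 0],
  [0, 0, 0, 0.025, 0, 0, 0],
  [0, 0, 0, 0.025, 0, 0, 0],
  [0, 0, 0, 0.025, 0, 0, 0],
  [0, 0, 0, 0.02, 0, 0, 0],
  [0, 0, 0, 0.007, 0, 0, 0],
  [0, 0, 0, 0.003, 0, 0, 0],
  [0, 0, 0, 0, 0, 0, 0],
  [0, 0, 0, 0, 0, 0, 0],
])

```text
time_s: 33.05
tcp_pos: [0.445, 0.2395, 0.0403]
eef_rot: [-180.0, -0.0, -30.0]
contact_force: [0.6, 0.4, -1.7]
gripper_width: 0.0614
gripper_force: 15.0
```

apply_moves([
  [0, 0, 0, 0.0007, 0, 0, 0],
  [0, 0, 0, 0, 0, 0, 0],
  [0, 0, 0, 0, 0, 0, 0],
])

```text
time_s: 33.3
tcp_pos: [0.4449, 0.2399, 0.0394]
eef_rot: [-179.9, -0.0, -30.0]
contact_force: [-0.5, -0.5, 2.7]
gripper_width: 0.0617
gripper_force: 15.0
```

apply_moves([
  [1, 0, 0, 0, 0, 0, 0],
  [1, 0, 0, 0, 0, 0, 0],
  [1, 0, 0, 0, 0, 0, 0],
  [1, 0, 0, 0, 0, 0, 0],
  [1, 0, 0, -0.01, 0, 0, 0],
  [1, 0, 0, -0.03, 0, 0, 0],
  [1, 0, 0, -0.03, 0, 0, 0],
  [1, 0, 0, -0.03, 0, 0, 0],
  [1, 0, 0, -0.035, 0, 0, 0],
  [1, 0, 0, 0, 0, 0, 0],
])

```text
time_s: 34.13
tcp_pos: [0.4474, 0.242, 0.1814]
eef_rot: [-179.4, -0.2, -29.9]
contact_force: [1.0, 1.0, 0.7]
gripper_width: 0.0877
gripper_force: 0.0
```

apply_moves([
  [1, 0.01923, 0.01087, 0, 0, 0, 0],
  [1, 0.01923, 0.01087, 0, 0, 0, 0],
  [1, 0.01923, 0.01087, 0, 0, 0, 0],
  [1, 0.01923, 0.01087, 0, 0, 0, 0],
  [1, 0.01923, 0.01087, 0, 0, 0, 0],
  [1, 0.01923, 0.01087, 0, 0, 0, 0],
  [1, 0.01923, 0.01087, 0, 0, 0, 0],
  [1, 0.01923, 0.01087, 0, 0, 0, 0],
  [1, 0.01923, 0.01087, 0, 0, 0, 0],
  [1, 0.01923, 0.01087, 0, 0, 0, 0],
  [1, 0.01923, 0.01087, 0, 0, 0, 0],
  [1, 0.01923, 0.01087, 0, 0, 0, 0],
  [1, 0.01923, 0.01087, 0, 0, 0, 0],
  [1, 0.01923, 0.01087, 0, 0, 0, 0],
  [1, 0.01923, 0.01087, 0, 0, 0, 0],
  [1, 0.01923, 0.01087, 0, 0, 0, 0],
  [1, 0.01923, 0.01087, 0, 0, 0, 0],
  [1, 0.01923, 0.01087, 0, 0, 0, 0],
  [1, 0, 0, 0, 0, 0, 0],
  [1, 0, 0, 0, 0, 0, 0],
])

```text
time_s: 35.8
tcp_pos: [0.6468, -0.1036, 0.1738]
eef_rot: [180.0, 0.0, -30.1]
contact_force: [0.1, -0.2, -0.3]
gripper_width: 0.0878
gripper_force: 0.0
```

apply_moves([
  [1, 0, 0, 0.025, 0, 0, 0],
  [1, 0, 0, 0.025, 0, 0, 0],
  [1, 0, 0, 0.025, 0, 0, 0],
  [1, 0, 0, 0.02, 0, 0, 0],
  [1, 0, 0, 0.015, 0, 0, 0],
  [1, 0, 0, 0.0065, 0, 0, 0],
  [1, 0, 0, 0, 0, 0, 0],
  [1, 0, 0, 0, 0, 0, 0],
  [0, 0, 0, 0, 0, 0, 0],
  [0, 0, 0, 0, 0, 0, 0],
  [0, 0, 0, 0, 0, 0, 0],
  [0, 0, 0, 0, 0, 0, 0],
  [0, 0, 0, 0, 0, 0, 0],
  [0, 0, 0, 0, 0, 0, 0],
  [0, 0, 0, 0, 0, 0, 0],
  [0, 0, 0, 0, 0, 0, 0],
], newtons=20)

```text
time_s: 37.13
tcp_pos: [0.6472, -0.1026, 0.058]
eef_rot: [-180.0, -0.0, -30.0]
contact_force: [-0.9, 1.3, 5.5]
gripper_width: 0.0637
gripper_force: 20.0
```

apply_moves([
  [0, 0, 0, -0.005, 0, 0, 0],
  [0, 0, 0, -0.015, 0, 0, 0],
  [0, 0, 0, -0.02, 0, 0, 0],
  [0, 0, 0, -0.02, 0, 0, 0],
  [0, 0, 0, 0, 0, 0, 0],
  [0, -0.01057, 0.01808, 0, 0, 0, 0],
  [0, -0.01057, 0.01808, 0, 0, 0, 0],
  [0, -0.01057, 0.01808, 0, 0, 0, 0],
  [0, -0.01057, 0.01808, 0, 0, 0, 0],
  [0, -0.01057, 0.01808, 0, 0, 0, 0],
  [0, -0.01057, 0.01808, 0, 0, 0, 0],
  [0, -0.01057, 0.01808, 0, 0, 0, 0],
  [0, -0.01057, 0.01808, 0, 0, 0, 0],
  [0, -0.01057, 0.01808, 0, 0, 0, 0],
  [0, -0.01057, 0.01808, 0, 0, 0, 0],
  [0, 0, 0, 0, 0, 0, 0],
  [0, 0, 0, 0, 0, 0, 0],
  [0, 0, 0, 0, 0, 0, 0],
])

```text
time_s: 38.63
tcp_pos: [0.4651, -0.2065, 0.1174]
eef_rot: [-180.0, -0.0, -30.0]
contact_force: [0.7, -0.6, -1.3]
gripper_width: 0.0638
gripper_force: 20.0
```

apply_moves([
  [0, 0, 0, 0.02, 0, 0, 0],
  [0, 0, 0, 0.02, 0, 0, 0],
  [0, 0, 0, 0.015, 0, 0, 0],
  [0, 0, 0, 0.004, 0, 0, 0],
  [0, 0, 0, 0, 0, 0, 0],
  [0, 0, 0, 0, 0, 0, 0],
  [0, 0, 0, 0, 0, 0, 0],
])

```text
time_s: 39.22
tcp_pos: [0.4655, -0.2062, 0.0585]
eef_rot: [-180.0, -0.0, -29.9]
contact_force: [0.9, -0.1, -1.7]
gripper_width: 0.0632
gripper_force: 20.0
```

apply_moves([
  [0, 0, 0, 0.001, 0, 0, 0],
  [0, 0, 0, 0, 0, 0, 0],
  [0, 0, 0, 0, 0, 0, 0],
])

```text
time_s: 39.47
tcp_pos: [0.465, -0.2064, 0.0574]
eef_rot: [-180.0, -0.0, -30.0]
contact_force: [-0.3, 0.1, -1.6]
gripper_width: 0.0637
gripper_force: 20.0
```

apply_moves([
  [0, 0, 0, 0.0007, 0, 0, 0],
  [0, 0, 0, 0, 0, 0, 0],
  [0, 0, 0, 0, 0, 0, 0],
])

```text
time_s: 39.72
tcp_pos: [0.4652, -0.2065, 0.0572]
eef_rot: [-180.0, -0.0, -30.0]
contact_force: [0.0, 1.3, 5.3]
gripper_width: 0.0635
gripper_force: 20.0
```

apply_moves([
  [1, 0, 0, 0, 0, 0, 0],
  [1, 0, 0, 0, 0, 0, 0],
  [1, 0, 0, 0, 0, 0, 0],
  [1, 0, 0, 0, 0, 0, 0],
  [1, 0, 0, -0.01, 0, 0, 0],
  [1, 0, 0, -0.03, 0, 0, 0],
  [1, 0, 0, -0.03, 0, 0, 0],
  [1, 0, 0, -0.03, 0, 0, 0],
  [1, 0, 0, -0.03, 0, 0, 0],
  [1, 0, 0, -0.03, 0, 0, 0],
  [1, 0, 0, -0.03, 0, 0, 0],
  [1, 0, 0, 0, 0, 0, 0],
])

```text
time_s: 40.72
tcp_pos: [0.4675, -0.2074, 0.2539]
eef_rot: [-179.8, -0.6, -29.9]
contact_force: [1.8, 0.4, 0.4]
gripper_width: 0.0876
gripper_force: 0.0
```

apply_moves([
  [1, 0.0035, 0.0242, 0, 0, 0, 0],
  [1, 0.0035, 0.0242, 0, 0, 0, 0],
  [1, 0.0035, 0.0242, 0, 0, 0, 0],
  [1, 0.0035, 0.0242, 0, 0, 0, 0],
  [1, 0.0035, 0.0242, 0, 0, 0, 0],
  [1, 0.0035, 0.0242, 0, 0, 0, 0],
  [1, 0.0035, 0.0242, 0, 0, 0, 0],
  [1, 0.0035, 0.0242, 0, 0, 0, 0],
  [1, 0.0035, 0.0242, 0, 0, 0, 0],
  [1, 0.0035, 0.0242, 0, 0, 0, 0],
  [1, 0.0035, 0.0242, 0, 0, 0, 0],
  [1, 0, 0, 0, 0, 0, 0],
  [1, 0, 0, 0, 0, 0, 0],
])

```text
time_s: 41.8
tcp_pos: [0.3644, -0.4571, 0.2466]
eef_rot: [-180.0, 0.0, -30.1]
contact_force: [-0.9, -0.4, 0.7]
gripper_width: 0.088
gripper_force: 0.0
```

Run:
```python
from h import *
from scipy.optimize import least_squares
def fit(P,r):
    f=lambda q:np.hypot(P[:,0]-q[0],P[:,1]-q[1])-r
    return least_squares(f,P.mean(0)[:2],loss='soft_l1',f_scale=.0015).x
im=[]
for n in('scene','side'):
    c=capture(n);np.savez(n+'_end.npz',**c);im.append(cv2.resize(c['frame'][:,:,::-1],(400,300)))
    W=pts(c).reshape(-1,3)
    for k,(x,y,r,lo,hi) in {'tamper':(.464,.0217,.0165,.06,.09),'shaker':(.465,-.2065,.0305,.02,.07),'bluecup':(.6335,.088,.03,.052,.08),'whitecup':(.4447,.24,.03,.052,.08)}.items():
        d=np.hypot(W[:,0]-x,W[:,1]-y);Q=W[(d<.055)&(W[:,2]>lo)&(W[:,2]<hi)];A=W[(d<.055)&(W[:,2]<.12)]
        if len(Q)>10: print(n,k,(1e3*(fit(Q,r)-[x,y])).round(1),'mm off; top',A[:,2].max().round(3),len(Q))
cv2.imwrite('pics/end.png',np.hstack(im));
```

```text
scene tamper [-1.7  1.1] mm off; top 0.099 120
scene shaker [ 0.1 -1. ] mm off; top 0.098 291
scene bluecup [-0.2  0.6] mm off; top 0.066 167
scene whitecup [-0.3 -0.8] mm off; top 0.065 234
side tamper [-1.9 -0.2] mm off; top 0.096 167
side whitecup [-0.5 -1.7] mm off; top 0.063 155
```

View pics/end.png

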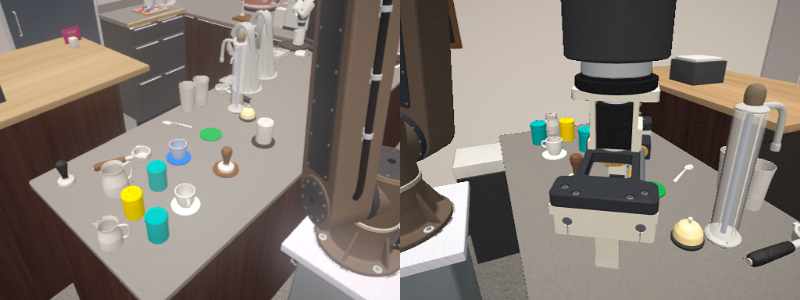

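All four stand upright on their own mats within about 2 mm of centre. The green mat (210,134) is empty and the pitcher has not moved. Handing in.

```bash
python3 -c "
from plant import close_job
print(close_job())"
```

```text
the job is handed in; nothing more can be done
None
```

The job is handed in: the tamper, shaker, blue cup and white cup each stand upright within about 2 mm of the centre of their own mats, the green mat is empty, the pitcher stands where it was, and it took about 42 s of the 144 s allowed.

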